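# Check a spring scale with its weight

## Robot

A 6-joint arm with a two-finger parallel gripper is mounted at the origin on a cart in front of the work surface, level with it; the furniture and walls round the work are solid. World frame = base frame: x ahead of the robot, y to its left, z up, the work surface at z = 0. Lengths are in m, angles in degrees, forces in N, time in s.
With the tool pointing down it reaches from about 0.4 to 0.825 m from the base axis. Payload 7 kg.
Tool frame: the origin (TCP) lies on the centre line of the jaws, within the pads' length; the fingertips stand 25 mm ahead of it and the grasp point (between the pads) lies 6 mm ahead of it; z points along the fingers, y is the line along which they close (so a half turn about z gives the same grasp; the last joint's range is limited). The gripper opens to 85 mm and grips with 20 to 120 N. Pads are 22 mm wide; open, the fingers measure 114 mm over their backs; the gripper's body (76 mm by 85 mm) begins 54 mm behind the grasp point. The pads swing forward as they close: fully open they stand 13 mm farther back than shut.
Start: joints at [-49.211, 20.546, 0.682, 0, -70.136, -16.507], TCP at [0.278, -0.615, 0.256] pointing down, gripper open.
Joint ranges: [-176.03, 176.03], [-82.01, 121.73], [-58.28, 71.71], [-173.87, 95.51], [-174.79, -0.11], [-173.66, 173.66]. Speed limits (degrees/s): [136.94, 136.94, 172.46, 180, 180, 180].

## Interface

Orientations are given as [roll, pitch, yaw] about the fixed x, y, z axes, in that order (R = Rz(yaw) Ry(pitch) Rx(roll)).
In Python, from rig import status, eyes, job gives the robot as it stands.
- The arm moves only by the tool play_rows, never from a script. Its argument "steps" is a list of rows, each a list of 5 numbers: the shift along the tool's x, y, z in cm, then the turn about the tool's z in degrees, then the opening in per cent of the stroke, from 0 (shut) to 100 (fully open). In form: [[tx, ty, tz, roll, claw], ...]. A call has 1 to 20 rows; each row is the pose to reach, as a shift and turn from the pose commanded when the call began, along the tool's axes at that moment; what a row does not reach only later rows make up. A row lasts 1/8 s, in which the tool goes at most 62.5 mm and 10.7 degrees, less where a joint would pass 70% of its speed; a pose out of reach is approached as far as the arm can. A call with a gripper value outside its range is refused whole. The fingers move at their own pace and stop on an object; the grip force is fixed at half the most. Time passes only in rows, so rows that repeat a pose let the fingers close. It gives the time, the measured TCP pose, the force, the opening and the grip force at its end, in the units of the state.
- status.get_state(): the state, without advancing time (a new reading comes with each control period).
- eyes.grab_frame(name): name is "scene" or "top"; returns a dict with "img" (400x640x3 uint8, red, green, blue), "K" (3x3 intrinsics, pixels), "k1" (the pictures are not rectified: a ray, as slopes to the right and down, at radius r is drawn at 1 + k1 r^2 times it, then the intrinsics apply), "R" (3x3) and "t" (3): a world point X has camera coordinates R X + t. Camera axes: x right, y down, z forward; pixel columns grow to the right and rows downward; lengths in m; the calibration is good to about 2 mm. A picture is of the moment at which its call begins. There is no depth.
- job.finish_job(): hands the job in; it is judged then, once.
The state is a dict: "time_s": time; "joints": joint angles; "joint_velocities": joint speeds; "effort": joint torques, N m; "tool_pos": TCP position; "ee_rot": TCP orientation; "ft_force": force on the tool from outside, world axes, zero at the start; "ft_torque": the same for the moment, N m; "opening": finger opening in m; "finger_force": force on a finger pad.
Only numpy, scipy, OpenCV 4.12 (cv2) and the standard library are available. Lean on these libraries where they do the work, as an engineer would, in place of code of your own. Each camera call takes 0.05 s, during which the arm holds its last target. There are 200 camera calls.

## Task

Check the spring scale with the larger of the two steel check weights: hang it by its bail on the scale's hook, easing it down so that the spring takes the load gradually and the hook never drops or snaps, then let go and wait a good second until it hangs quite still. After that lift it off the hook just as gently and set it down softly, without dropping it, upright and flat in the white weigh dish. Leave the smaller weight, the brown bottle and the timer where they are.

Things in the scene. Friction and masses are not known exactly. Their poses are not given: they have to be found in the camera images.
- spring_scale: Fixed spring scale: grey base 185 x 100 mm, 15 mm thick; column 22 x 30 mm, 286 mm tall; flat steel hook on a sprung carriage. Origin on the worktop straight below the hook's seat, z up. The column is 130 mm along +x; the hook arm runs from it to -x, its upturned tip at the -x end, so a bail is passed over the tip by moving it along +x.
- hook_seat (a point): Bottom of the V in the hook's upper face, where a hung bar rests; moves with the hook, 180 mm above the worktop when empty. Axes as spring_scale. Hook: flat bar 12 mm wide (y), 5 mm thick, underside 6 mm below the seat; tip 15 mm along -x and 16 mm above the seat; behind, the arm rises 7 mm and runs level to the carriage 112 mm along +x.
- scale_hook (a joint): Travel of the hook downwards in m: 0 empty (top stop), 0.07 bottom stop. Spring 120 N/m with 1.2 N of preload less 0.6 N weight of the hook, lightly damped; the larger weight pulls it 20 to 40 mm down.
- check_weight: Larger steel check weight, 146 mm tall, 0.3 to 0.52 kg. Origin under its centre, z up. Round body 46 mm diameter, 46 mm high; on it a bail of 8 mm bar: uprights 48 mm apart along y (feet lean in below z = 60 mm), level bar along y centred at z = 98 mm; window below the bar, open along x, 40 mm wide, 48 mm high; grey grip tab above the bar. Same after a half turn.
- check_weight_tab (a point): Centre of the larger weight's grip tab, 123 mm above its underside. The tab is 18 mm along x, 26 mm along y and 44 mm high; grip it across y, from above. The bar below it (48 mm long plus its radius) has its top 21 mm under this point. Axes as check_weight.
- check_weight_bar (a point): Centre of the bail's 8 mm bar on the larger weight, 98 mm above its underside and 25 mm below the tab's centre. When hung it lies about 5 mm above hook_seat.
- dish: White shallow weigh dish lying on the worktop, loose, 63 (x) x 111 (y) x 13 mm high, walls 2 mm, floor 2 mm thick. Origin at the centre of its underside.
- small_weight_mid (a point): Half-way up the smaller check weight, same shape but only 84 mm tall and 32 mm in diameter. Leave it standing.
- bottle: Small brown reagent bottle, 42 mm in diameter, 91 mm tall, a bystander. Origin at the centre of its underside.
- timer: Small white timer lying flat, 68 x 62 x 18 mm, a bystander. Origin at the centre of its underside.
Things that resemble listed ones, but are neither listed nor needed, are in the scene too. Of the things shaped like the dish, the white one is meant.

How it is judged:
By the outcome, as a careful person would: the job done as asked, in the order asked, and still so for the second after the job is handed in, with the robot touching nothing.
It also fails if it takes over 61 s, if anything falls off the work surface, if the arm or the gripper's body presses on something with over 40 N, if the wrist force passes 120 N, or if a joint passes its speed limit or range.

## Working session

There is one attempt and no reset: what is moved stays moved. The work goes in short steps, Python scripts to look and compute and a tool call to move; the robot and the scene stay as the last step left them, time stands still between calls to the robot, and variables do not carry over. Pictures are saved under pics/ and viewed, at most 10 in all, crops included, and the job is handed in when it is done.

Besides the shell and the picture viewer there is one more tool, called after "Emit:" as name([rows], argument=value, ...), one row to a line, values as JSON. play_rows: Moves the arm, as the interface text tells. Its arguments: {"type":"object","properties":{"steps":{"type":"array","items":{"type":"array","items":{"type":"number"}}}},"required":["steps"]}

```bash
mkdir -p pics
cat > h.py <<'E'
import numpy as np,cv2
from rig import status,eyes,job
def grab(n,f=None):
    d=eyes.grab_frame(n)
    if f: cv2.imwrite(f'pics/{f}.png',d['img'][:,:,::-1])
    np.savez(f'cal_{n}.npz',K=d['K'],R=d['R'],t=d['t'],k1=d['k1'],img=d['img'])
    return d
def ray(d,u,v):
    K=d['K'];x=np.array([(u-K[0,2])/K[0,0],(v-K[1,2])/K[1,1]]);s=x.copy()
    for _ in range(20): s=x/(1+float(d['k1'])*(s@s))
    R=d['R'];return -R.T@d['t'],R.T@np.r_[s,1]
def atz(d,u,v,z):
    c,r=ray(d,u,v);return c+r*(z-c[2])/r[2]
def proj(d,X):
    p=d['R']@np.array(X)+d['t'];s=p[:2]/p[2];s=s*(1+float(d['k1'])*(s@s));return (d['K']@np.r_[s,1])[:2]
def tri(a,b):
    (c1,r1),(c2,r2)=a,b
    A=np.stack([r1,-r2],1);s=np.linalg.lstsq(A,c2-c1,rcond=None)[0]
    p,q=c1+s[0]*r1,c2+s[1]*r2;return (p+q)/2,np.linalg.norm(p-q)
def load(n): return dict(np.load(f'cal_{n}.npz'))
E
python3 - <<'E'
from h import *
for n in('scene','top'):
    d=grab(n,n+'0');print(n,d['K'].tolist(),d['k1'],(-d['R'].T@d['t']).round(3),d['R'].round(2).tolist())
s=status.get_state();print(s)
E
```

```text
scene [[507.2157202317031, 0.0, 312.17904822486923], [0.0, 507.2157202317031, 198.55500718610654], [0.0, 0.0, 1.0]] 0.04597467596466176 [-0.515 -1.2    0.813] [[0.76, -0.65, 0.01], [-0.26, -0.33, -0.91], [0.59, 0.69, -0.42]]
top [[498.1785985782802, 0.0, 326.6790905516212], [0.0, 498.1785985782802, 194.51315152639435], [0.0, 0.0, 1.0]] 0.04398533927653066 [-0.221 -0.398  1.686] [[0.44, -0.9, -0.0], [-0.81, -0.39, -0.44], [0.39, 0.19, -0.9]]
{'time_s': 0.1, 'joints': array([-4.92102224e+01,  2.05894956e+01,  6.41389947e-01, -1.63085449e-02,
       -7.01355825e+01, -1.65063468e+01]), 'joint_velocities': array([ 0.04316416, -0.13401724,  0.07901751,  0.06410681, -0.04701346,
       -0.00721289]), 'effort': array([-2.62619804e-03, -5.84765482e+01,  2.94108760e+01,  6.95461661e+00,
       -3.20244624e-03,  2.06379724e-05]), 'tool_pos': array([ 0.27741622, -0.6149559 ,  0.25545538]), 'ee_rot': array([ 1.79915404e+02, -9.07951762e-03, -1.55722115e+02]), 'ft_force': array([-0.29770903, -0.42438677, -0.71371904]), 'ft_torque': array([ 0.00029314, -0.03463174,  0.00079596]), 'finger_force': 0.0, 'opening': 0.08514872595265621}
```

View pics/scene0.png

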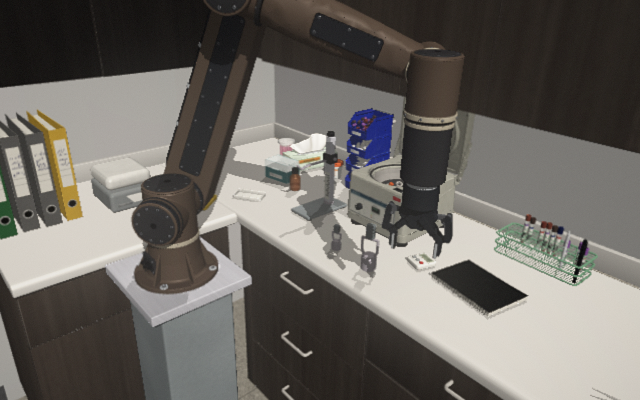

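View pics/top0.png

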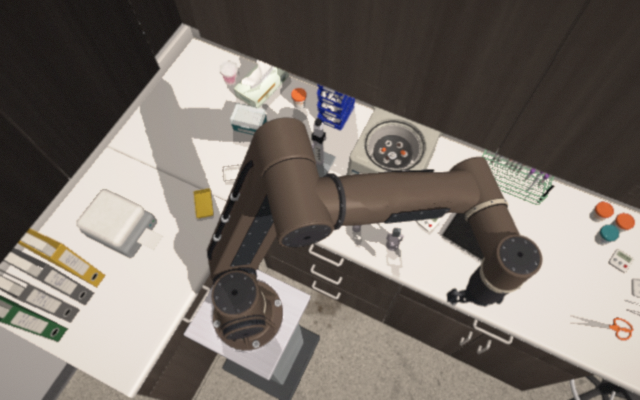

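The scene view shows the larger weight near (370,250), the smaller near (336,240), the scale near (328,190), and the white dish near (248,196). The top view is partly hidden by the arm. I'll enlarge both.

Run:
```python
from h import *
a=load('scene')['img'][:,:,::-1]; b=load('top')['img'][:,:,::-1]
cv2.imwrite('pics/c1.png',cv2.resize(a[125:275,225:425],None,fx=4,fy=4,interpolation=cv2.INTER_CUBIC))
cv2.imwrite('pics/c2.png',cv2.resize(b[115:265,200:400],None,fx=4,fy=4,interpolation=cv2.INTER_CUBIC))
```

```text
(no output)
```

View pics/c1.png

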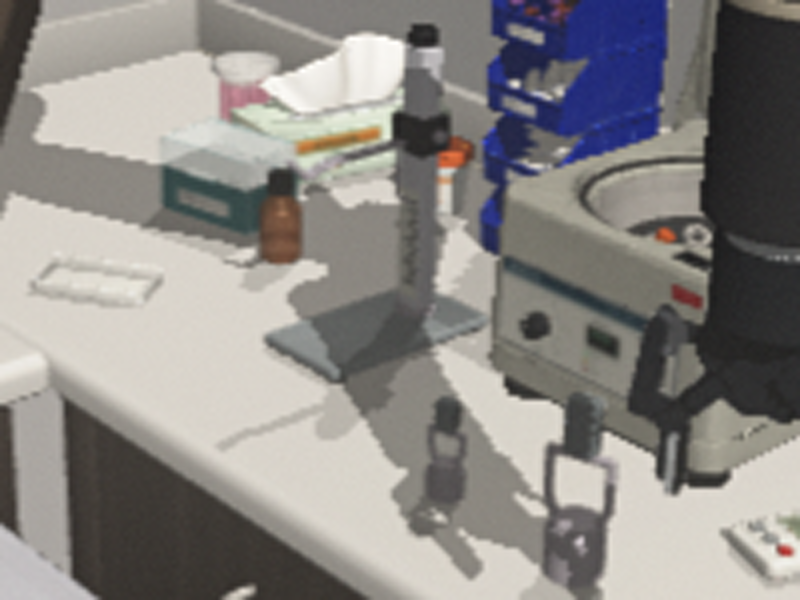

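View pics/c2.png

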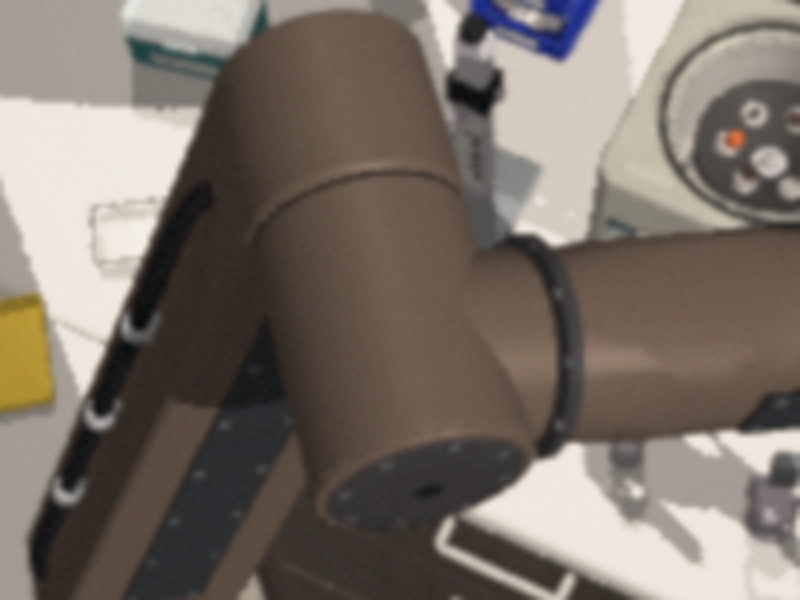

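Run:
```python
from h import *
s=load('scene');t=load('top')
P=lambda x,y:(225+x/4,125+y/4)
Q=lambda x,y:(200+x/4,115+y/4)
print('dish rim',[atz(s,*P(*p),.013).round(3)[:2].tolist() for p in((31,284),(65,257),(162,268),(132,304))])
print('base top',[atz(s,*P(*p),.015).round(3)[:2].tolist() for p in((265,339),(340,375),(487,318),(400,287))])
print('top base corner R',atz(t,*Q(540,172),.015).round(3), 'dish',[atz(t,*Q(*p),.013).round(3) for p in((90,207),(97,268))])
print('hook tip z.196',atz(s,*P(303,167),.190).round(3),'carriage',atz(s,*P(418,132),.19).round(3))
print('W tab scene',atz(s,*P(586,425),.123).round(3),'bar ends .098',[atz(s,*P(*p),.098).round(3) for p in ((551,456),(612,464))],'body ctr .023',atz(s,*P(575,547),.023).round(3))
print('W tabtop top',atz(t,*Q(787,466),.145).round(3),tri(ray(s,*P(586,397)),ray(t,*Q(787,466))))
print('S',atz(s,*P(447,400),.084).round(3),'timer',atz(s,*P(785,545),.018).round(3),'bottle',atz(s,*P(282,172),.091).round(3))
```

```text
dish rim [[0.387, 0.313], [0.446, 0.346], [0.504, 0.266], [0.435, 0.217]]
base top [[0.484, 0.08], [0.491, -0.016], [0.669, -0.012], [0.651, 0.088]]
top base corner R [ 0.665 -0.002  0.015] dish [array([0.442, 0.369, 0.013]), array([0.389, 0.329, 0.013])]
hook tip z.196 [0.492 0.038 0.19 ] carriage [0.625 0.041 0.19 ]
W tab scene [ 0.441 -0.345  0.123] bar ends .098 [array([ 0.423, -0.33 ,  0.098]), array([ 0.448, -0.366,  0.098])] body ctr .023 [ 0.438 -0.345  0.023]
W tabtop top [ 0.432 -0.338  0.145] (array([ 0.43647764, -0.34110793,  0.14417769]), np.float64(0.009690814053034876))
S [ 0.441 -0.202  0.084] timer [ 0.567 -0.435  0.018] bottle [0.628 0.237 0.091]
```

Emit:
play_rows([
  [-2,1.4,0,-2,100],
  [-5,3.5,0,-4,100],
  [-9,6.2,0,-7,100],
  [-13,9,0,-10,100],
  [-17,11.8,0,-10.7,100],
  [-21,14.5,0,-10.7,100],
  [-24,16.6,0,-10.7,100],
  [-25.7,17.9,0,-10.7,100],
  [-25.7,17.9,0,-10.7,100],
  [-25.7,17.9,0,-10.7,100],
])

```text
time_s: 1.35
tool_pos: [0.438, -0.3462, 0.2563]
ee_rot: [180.0, -0.0, -145.0]
ft_force: [-0.4, -1.0, 0.4]
opening: 0.0854
finger_force: 0.0
```

Run:
```python
from h import *
a=grab('scene')['img'][:,:,::-1]; b=grab('top')['img'][:,:,::-1]
t=load('top');s=load('scene')
print(proj(s,[.438,-.343,.1]),proj(t,[.438,-.343,.1]),proj(t,[.5,.04,.18]))
A=cv2.resize(a[190:290,320:420],None,fx=4,fy=4,interpolation=cv2.INTER_CUBIC)
B=cv2.resize(b[180:280,340:440],None,fx=4,fy=4,interpolation=cv2.INTER_CUBIC)
cv2.imwrite('pics/d1.png',np.hstack([A,B]))
cv2.imwrite('pics/d2.png',cv2.resize(b[60:260,150:410],None,fx=3,fy=3,interpolation=cv2.INTER_CUBIC))
```

```text
[369.73602276 238.44245416] [397.05340431 235.48057028] [304.11011417 166.5307759 ]
```

View pics/d1.png

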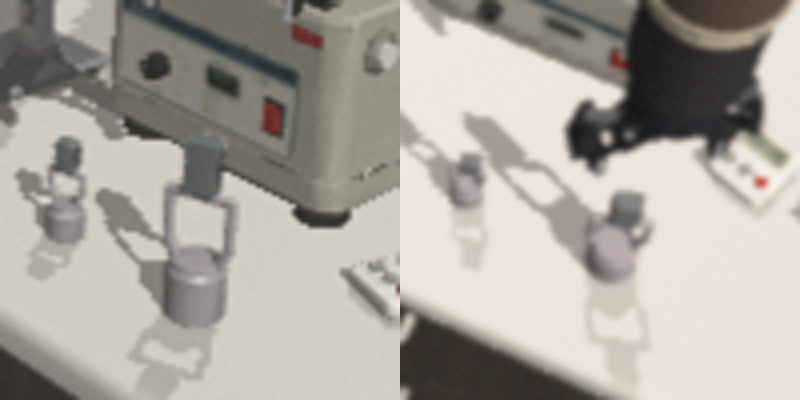

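View pics/d2.png

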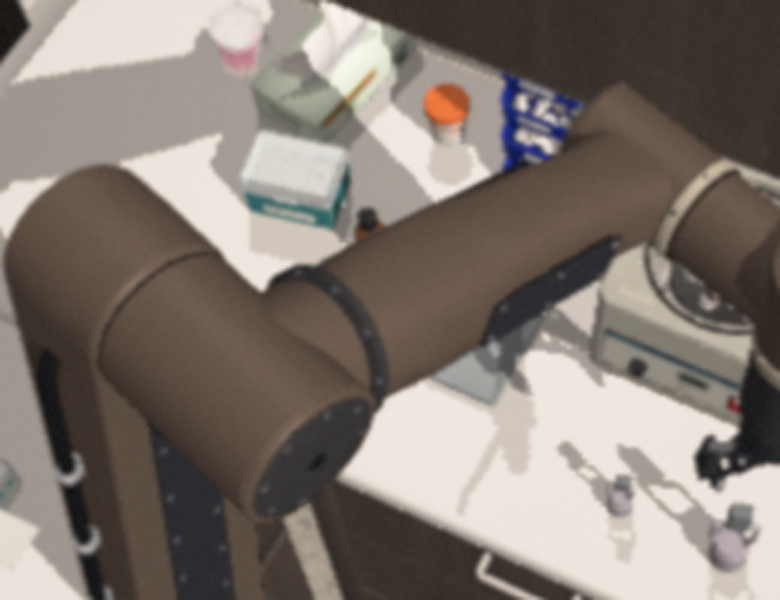

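Run:
```python
from h import *
s=load('scene');t=load('top')
A=lambda x,y:(320+x/4,190+y/4)
B=lambda x,y:(340+(x-400)/4,180+y/4)
print('tab',tri(ray(s,*A(204.5,166)),ray(t,*B(626,208))),atz(s,*A(204.5,166),.123),atz(t,*B(626,208),.123))
print('body',[atz(s,*A(x,y),.023).round(4) for x,y in((196,290),(164,290),(227,290))],atz(t,*B(612,252),.023).round(4))
b1,b2=[atz(s,*A(x,y),.098) for x,y in((167,187),(235,204))];print(b1,b2,b2-b1,np.degrees(np.arctan2(*(b1-b2)[1::-1])),(b1+b2)/2)
for d in(s,t):print(proj(d,[.438,-.3462,.256]),proj(d,[.438,-.3462,.231]))
# projected outline for hypotheses
for yaw in (25,35,45):
  c=np.array([.4385,-.343]);y=np.array([-np.sin(np.radians(yaw)),np.cos(np.radians(yaw))])
  print(yaw,[((proj(d,[*(c+k*y),.098])-o)*4+w).round() .tolist() for k in(-.028,.028) for d,o,w in((s,(320,190),0),(t,(340,180),(400,0)))])
```

```text
tab (array([ 0.4433424 , -0.33858156,  0.11817305]), np.float64(0.004809330296979229)) [ 0.43942992 -0.34512974  0.123     ] [ 0.43921216 -0.33735831  0.123     ]
body [array([ 0.4359, -0.3485,  0.023 ]), array([ 0.4177, -0.3339,  0.023 ]), array([ 0.4535, -0.3627,  0.023 ])] [ 0.4374 -0.3383  0.023 ]
[ 0.42983628 -0.31921044  0.098     ] [ 0.45001316 -0.36698255  0.098     ] [ 0.02017688 -0.04777212  0.        ] 112.89709611196977 [ 0.43992472 -0.34309649  0.098     ]
[374.10399657 188.92750784] [373.50784408 197.24665615]
[404.34790774 217.70621281] [403.24144474 220.83371318]
25 [[237.0, 205.0], [661.0, 223.0], [162.0, 188.0], [595.0, 222.0]]
35 [[238.0, 201.0], [660.0, 217.0], [161.0, 191.0], [596.0, 227.0]]
45 [[239.0, 198.0], [659.0, 212.0], [160.0, 194.0], [598.0, 232.0]]
```

Emit:
play_rows([
  [-0.3,0.25,1.5,6,100],
  [-0.3,0.25,4,12,100],
  [-0.3,0.25,7,12,100],
  [-0.3,0.25,9.5,12,100],
  [-0.3,0.25,11.2,12,100],
  [-0.3,0.25,12.1,12,100],
  [-0.3,0.25,12.1,12,100],
  [-0.3,0.25,12.1,12,60],
  [-0.3,0.25,12.1,12,45],
  [-0.3,0.25,12.1,12,38],
])

```text
time_s: 2.7
tool_pos: [0.4395, -0.3427, 0.1358]
ee_rot: [-180.0, 0.0, -157.0]
ft_force: [0.0, 0.6, 0.0]
opening: 0.0333
finger_force: 0.0
```

Run:
```python
from h import *
a=grab('scene')['img'][:,:,::-1]; b=grab('top')['img'][:,:,::-1]
A=cv2.resize(a[190:290,320:420],None,fx=4,fy=4,interpolation=cv2.INTER_CUBIC)
B=cv2.resize(b[180:280,340:440],None,fx=4,fy=4,interpolation=cv2.INTER_CUBIC)
cv2.imwrite('pics/e1.png',np.hstack([A,B]))
```

```text
(no output)
```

View pics/e1.png

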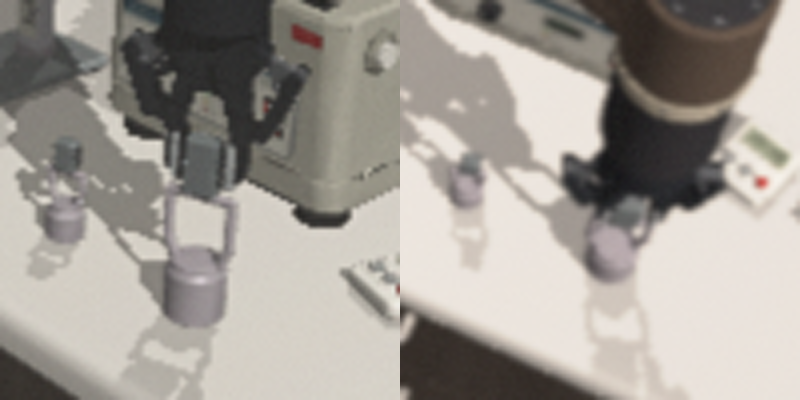

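Emit:
play_rows([
  [0,0,0,0,20],
  [0,0,0,0,10],
  [0,0,0,0,10],
  [0,0,0,0,10],
  [0,0,-0.4,0,10],
  [0,0,-1.2,0,10],
  [0,0,-2.5,0,10],
  [0,0,-4.5,0,10],
  [0,0,-7,0,10],
  [0,0,-9.5,0,10],
  [0,0,-11.3,0,10],
  [0,0,-12,0,10],
  [0,0,-12,0,10],
  [0,0,-12,0,10],
])

```text
time_s: 4.55
tool_pos: [0.4388, -0.3424, 0.2544]
ee_rot: [179.9, -0.1, -157.0]
ft_force: [0.3, -0.4, -4.3]
opening: 0.0254
finger_force: 59.5
```

Emit:
play_rows([
  [-0.3,0.8,0,0,10],
  [-1,2.6,0,1,10],
  [-2.1,5.5,0,3,10],
  [-3.5,9.2,0,5,10],
  [-5,13.1,0,7,10],
  [-6.5,17,0,9,10],
  [-8,20.9,0,11,10],
  [-9.5,24.8,0,13,10],
  [-10.9,28.5,0,15,10],
  [-12,31.5,0,17,10],
  [-12.8,33.6,0,19,10],
  [-13.3,34.8,0,20,10],
  [-13.5,35.3,0,20,10],
  [-13.5,35.3,0,20,10],
  [-13.5,35.3,0,20,10],
])

```text
time_s: 6.42
tool_pos: [0.4255, 0.0346, 0.2552]
ee_rot: [-180.0, -0.0, -177.0]
ft_force: [-1.3, -0.1, -5.1]
opening: 0.0255
finger_force: 59.8
```

Run:
```python
from h import *
a=grab('scene')['img'][:,:,::-1]; b=grab('top')['img'][:,:,::-1]
s,t=load('scene'),load('top')
print(proj(s,[.425,.035,.24]),proj(s,[.5,.04,.19]),proj(t,[.425,.035,.24]),proj(t,[.5,.04,.19]),proj(t,[.44,.29,.01]),proj(s,[.44,.29,.01]))
A=cv2.resize(a[130:220,225:355],None,fx=6,fy=6,interpolation=cv2.INTER_CUBIC)
cv2.imwrite('pics/f1.png',A)
```

```text
[285.29279837 157.24783647] [302.15124647 166.02169716] [294.31410538 176.15701209] [303.99087354 165.11053306] [240.23459922 175.53226866] [248.04010044 195.01033215]
```

View pics/f1.png

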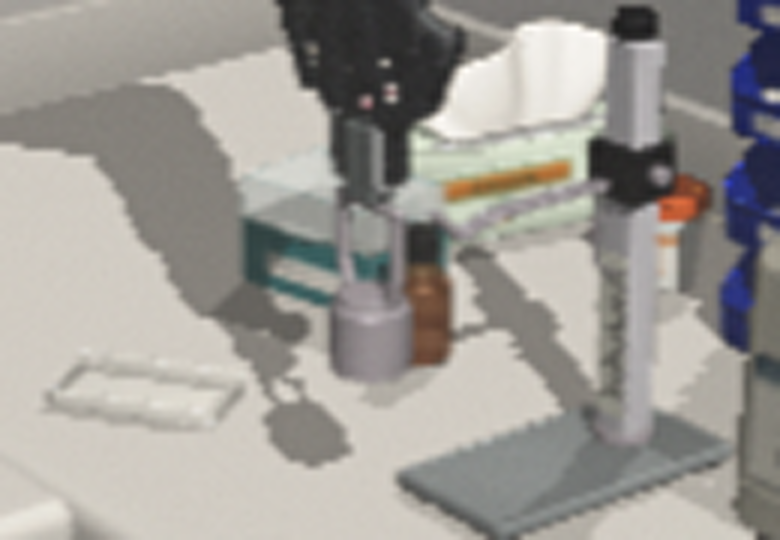

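The scene view shows the held weight (body centre 372,335; bar 338–402 at row ~208), the hook arm running from the carriage (605,185) to its tip near (440,220), and the dish at (145,390). I'll overlay a hook model to pin down the seat.

Run:
```python
from h import *
s=load('scene')
P=lambda x,y:(225+(x+.5)/6-.5,130+(y+.5)/6-.5)
base=[atz(s,*P(*p),.015)[:2].round(4) for p in((398,478),(500,530),(735,448))]
print(base, 'foot',atz(s,*P(624,433),.015), [atz(s,*P(635,12),z).round(3) for z in(.286,.301)])
print('dish',[atz(s,*P(*p),.013)[:2].round(4).tolist() for p in((46,395),(82,350),(243,380),(205,425))])
print('carr',atz(s,*P(598,184),.187))
e=base[2]-base[1];yaw=np.arctan2(e[1],e[0]);print('yaw',np.degrees(yaw),np.linalg.norm(e))
yaw=np.radians(2.5)
im=cv2.resize(s['img'][152:170,278:328,::-1],None,fx=16,fy=16,interpolation=cv2.INTER_CUBIC)
o=im.copy()
S=np.array([.508,.039])
def pt(x,y,z):
    X=[S[0]+x*np.cos(yaw)-y*np.sin(yaw),S[1]+x*np.sin(yaw)+y*np.cos(yaw),.18+z]
    u=proj(s,X);return ((u-[278,152]+.5)*16-.5).round().astype(int)
for y,c in((-.006,(0,0,255)),(.006,(0,200,0))):
    cv2.polylines(o,[np.array([pt(x,y,z) for x,z in((-.015,.016),(0,0),(.012,.007),(.112,.007))])],False,c,1)
for c,p in(('seat',(0,0,0)),('tip',(-.015,0,.016))):print(c,pt(*p))
cv2.imwrite('pics/g1.png',np.vstack([im,o]))
```

```text
[array([0.4852, 0.0837]), array([ 0.4892, -0.0063]), array([ 0.6712, -0.0115])] foot [0.63249977 0.04663086 0.015     ] [array([0.627, 0.042, 0.286]), array([0.594, 0.007, 0.301])]
dish [[0.388, 0.3182], [0.4438, 0.3637], [0.498, 0.2602], [0.4405, 0.2196]]
carr [0.60093422 0.04130303 0.187     ]
yaw -1.6365770416167182 0.1820742705601206
seat [426 269]
tip [373 215]
```

View pics/g1.png

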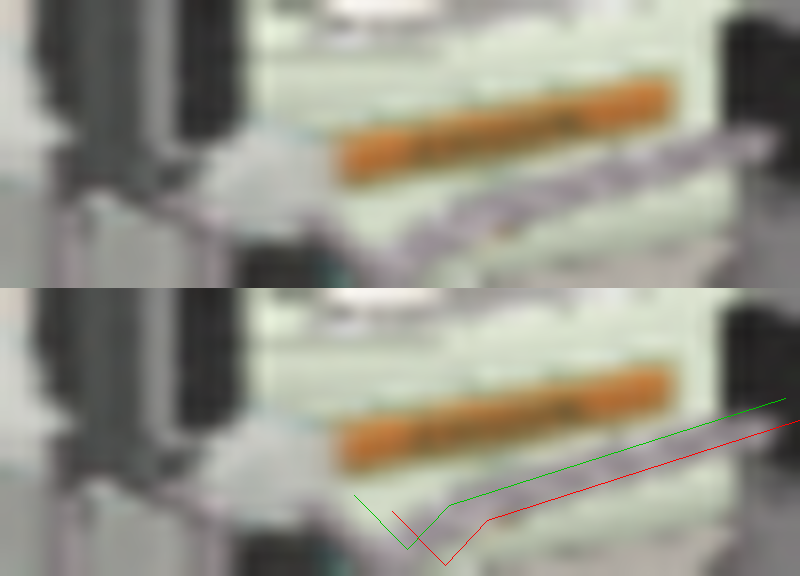

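Run:
```python
from h import *
from scipy.optimize import least_squares
s=load('scene');I=s['img'].astype(float)
p=(I[...,0]+I[...,2])/2-I[...,1]
np.set_printoptions(linewidth=200)
print('cols 294..326');print(p[158:174,294:327].round().astype(int))
```

```text
cols 294..326
[[-13 -14 -14 -12 -12 -13 -14 -16 -15 -16 -14 -16 -16 -18 -18 -16 -14 -12  -8  -9  -3   2   2   5   3  -4 -14 -14 -12  -2   0   2   2]
 [-10  -9 -12 -14 -16 -15 -14 -18 -19 -18 -17 -12 -10  -4  -6  -4  -4  -6  -6  -6   0   3   2   0  -6 -10 -14 -10 -11  -2   2   2   1]
 [ -6  -7 -10 -12 -14 -12  -8  -6  -2  -5  -4  -4  -6  -5  -2  -3  -5  -6  -7 -11 -11 -10 -12 -13 -12 -10  -4  -4   2   5   4   5   4]
 [ -4  -4  -6  -5  -5   0   2   3   6   2  -4  -2  -5 -10 -10 -12 -14 -14 -14 -12 -12  -9  -6  -2   1   2   4   6   5   4   6   4   3]
 [ -5  -4  -6  -4  -4   0   2   0  -4  -8 -14 -16 -16 -18 -16 -16 -13 -12  -8  -4  -1   3   4   5   5   5   6   2  -2  -3  -1   0   1]
 [ -5  -3  -4  -4  -4  -8 -12 -16 -16 -16 -16 -16 -16 -15 -15 -10  -5  -1   2   6   5   7   5   4   1  -4  -8 -12 -13 -10  -4  -2   0]
 [ -6  -4  -4  -4  -6 -10 -15 -15 -14 -14 -14 -11  -6  -4   2   4   4   6   4   4   0  -2  -7 -10 -11 -12 -12 -14 -12 -12  -2   0   2]
 [ -4  -3  -1   3  -1  -9 -14 -14 -14 -12  -7   0   4   6   6   6   4   0  -4 -10 -12 -12 -14 -14 -14 -13 -14 -14 -14 -10  -2   0   2]
 [ -5 
[... 374 characters left out ...]
 -2  -2   2   4   0   0]
 [  0   0   0  -2 -10 -12  -1   4   4   2  -6 -12 -10  -8  -6  -4  -3  -2  -2  -2  -2  -1  -2  -2  -2  -2  -2  -2  -1   2   3   2   0]
 [  2  -1   0  -1 -10 -16 -12  -8  -7  -5  -4  -2  -2  -3  -2  -2   0   0  -2  -1  -2  -3  -2  -2  -2  -2  -2  -2  -1   0   2   0   2]
 [ -2  -1   0  -2  -9 -10  -4  -2  -3  -3  -1  -2  -2  -2  -2  -2  -2  -2  -2  -2  -2  -2  -1  -2  -2  -1  -2  -2  -3  -1   1  -1   0]
 [  0   0   1  -1  -8 -10  -2  -2  -1   0   0  -2  -2   0  -1  -2  -1  -2   0  -1  -1  -2  -2  -2  -2  -2  -1  -1  -2   0   2  -4  -3]
 [  0   0   0  -5 -10  -9  -2  -2   0  -2  -2  -2  -2  -2  -1  -2  -1  -2  -2  -1  -1   0  -1  -2  -2  -1  -2  -2  -2   0   1  -4  -4]]
```

Run:
```python
from h import *
from scipy.optimize import least_squares
s=load('scene')
arm=np.array([(306,165.6),(308,164.9),(310,164.3),(313,163.2),(315,162.6),(318,161.9),(320,161.3)])
V=np.array([300.9,168.4])
def W(q,x,z):
    return [q[0]+x*np.cos(q[2]),q[1]+x*np.sin(q[2]),.18+z]
def f(q):
    a,b=proj(s,W(q,.03,.0045)),proj(s,W(q,.11,.0045));n=np.array([a[1]-b[1],b[0]-a[0]]);n/=np.linalg.norm(n)
    return np.r_[(arm-a)@n,proj(s,W(q,0,-.003))-V]
r=least_squares(f,[.508,.039,0.04]);q=r.x;print(q,np.degrees(q[2]),r.fun.round(2))
for yw in(-2,0,2,4):
    g=lambda p:f([p[0],p[1],np.radians(yw)]);r=least_squares(g,q[:2]);print(yw,r.x.round(4),r.fun.round(2))
for x,z in((-.015,.0135),(0,-.003),(.012,.0045),(.112,.0045)):print(proj(s,W(q,x,z)).round(1))
# held weight tab/bar check
st=status.get_state();print(st['tool_pos'],st['ee_rot'])
P=lambda x,y:(225+(x+.5)/6-.5,130+(y+.5)/6-.5)
B=.098+st['tool_pos'][2]-.1358;print('barz',B)
l,r_=[atz(s,*P(*p),B) for p in((338,206),(402,213))];print((l+r_)/2,np.degrees(np.arctan2(*(l-r_)[1::-1])), 'body',atz(s,*P(372,335),B-.075), 'tab',atz(s,*P(364,160),B+.025))
y=np.array([0.052,.9986]);c=np.array([.4255,.0346]);print([((proj(s,[*(c+k*y),B])-[225,130]+.5)*6-.5).round(1) for k in(.024,-.024)],((proj(s,[*c,B-.075])-[225,130]+.5)*6-.5).round(1))
```

```text
[ 0.50202669  0.0486081  -0.01530647] -0.8769958781657131 [ 0.31  0.18  0.14 -0.1  -0.14 -0.   -0.04  0.09  0.33]
-2 [0.5026 0.0495] [ 0.37  0.22  0.16 -0.12 -0.18 -0.08 -0.14  0.06  0.22]
0 [0.5016 0.0479] [ 0.27  0.15  0.13 -0.09 -0.11  0.06  0.04  0.12  0.42]
2 [0.5006 0.0463] [ 0.15  0.08  0.1  -0.05 -0.03  0.2   0.22  0.2   0.62]
4 [0.4996 0.0446] [ 0.03  0.01  0.07 -0.01  0.05  0.35  0.41  0.28  0.84]
[297.5 165.2]
[301.  168.7]
[303.8 165.9]
[326.  159.7]
[0.42562949 0.0345485  0.25524632] [-1.79994008e+02 -7.35228839e-03 -1.77055360e+02]
barz 0.21744632149395218
[0.42316399 0.02788285 0.21744632] 125.0664193631249 body [0.4248558  0.02915063 0.14244632] tab [0.42654668 0.03721131 0.24244632]
[array([341. , 192.2]), array([391.1, 218.1])] [366.9 331.6]
```

Fit places the seat at (0.502, 0.047), yaw ≈ 0. This agrees with the column foot at (0.632, 0.047), which should be 130 mm further along x.

Emit:
play_rows([
  [0,0.4,0.2,1.5,10],
  [-0.3,0.85,0.4,3,10],
  [-1,0.85,0.4,3,10],
  [-2,0.85,0.4,3,10],
  [-3.2,0.85,0.4,3,10],
  [-4.4,0.85,0.4,3,10],
  [-5.6,0.85,0.4,3,10],
  [-6.6,0.85,0.4,3,10],
  [-7.3,0.85,0.4,3,10],
  [-7.7,0.85,0.4,3,10],
  [-7.75,0.85,0.4,3,10],
  [-7.75,0.85,0.4,3,10],
  [-7.75,0.85,0.4,3,10],
])

```text
time_s: 8.15
tool_pos: [0.5024, 0.0476, 0.2514]
ee_rot: [180.0, 0.0, 180.0]
ft_force: [-0.4, -0.1, -5.1]
opening: 0.0252
finger_force: 59.7
```

Run:
```python
from h import *
s=grab('scene')
cv2.imwrite('pics/h1.png',cv2.resize(np.ascontiguousarray(s['img'][125:225,225:345,::-1]),None,fx=6,fy=6,interpolation=cv2.INTER_CUBIC))
I=s['img'].astype(float);p=(I[...,0]+I[...,2])/2-I[...,1]
np.set_printoptions(linewidth=200)
print(p[158:174,290:322].round().astype(int))
```

```text
[[-10 -12 -12 -12 -13 -13 -10  -2   2   1  -2  -2  -2  -1  -2  -4 -12 -20 -19 -16 -14 -11 -10  -7  -4   1   2   4   4  -3 -14 -14]
 [ -4  -6  -8 -10 -11 -10 -10   0   1  -8 -12  -5   4   4   4   4  -1  -4  -5  -5  -4  -6  -6  -5  -1   2   3  -2  -4 -10 -14 -10]
 [ -4  -4  -6  -6  -5  -7  -6   0   2  -4  -8  -2   2   4   4   4   5   5  -1  -2  -4  -6  -6 -11 -10 -12 -13 -14 -13 -10  -5  -2]
 [ -5  -4  -3  -5  -4  -5  -4   1   4   2   3   4   4   2  -2   2   5   4  -6 -12 -14 -15 -15 -12 -12 -10  -7  -2   0   2   4   6]
 [ -4  -5  -4  -4  -4  -4  -3   2   4   4   4  -1  -4  -9 -14  -5   5   0 -12 -16 -15 -12 -10  -4   0   3   4   6   4   5   4   1]
 [ -4  -4  -4  -6  -4  -4  -3   1   2  -5 -14 -16 -16 -15 -15  -6   4   1 -11  -9  -5   0   2   6   4   7   5   4   2  -4  -8 -11]
 [ -4  -4  -4  -4  -6  -4  -2   1   2  -8 -14 -14 -14 -14 -12  -6   4   5   2   5   4   6   5   2   2  -2  -7 -11 -12 -12 -14 -13]
 [ -3  -5  -4  -4  -6  -4  -1   4   4  -6 -14 -14 -14 -12  -9  -1   6   6   6   6   4  -1  -5  -9 -12 -12 -14 -13 -14 -12 -14 -16]
 [ -2  -2  -3  -5  -6  -3  -3   3   3  -3 -12 -14 -1
[... 296 characters left out ...]
-11 -10  -8  -6  -3  -2  -2  -2  -2   0  -2]
 [ -2  -1  -2   0   0  -2   0   1   4   4   0   4   4   2  -6  -5   4   2  -6  -6  -4  -3  -2  -2  -2  -2  -2   0  -2  -2  -2  -2]
 [ -2  -3  -2  -1   0   0   1   1   2  -1  -6  -8  -6  -6  -4   0   6   4  -2  -2  -1  -2  -1  -2  -2  -2  -2  -2   0  -2  -2  -2]
 [-14 -13  -2  -1   0   0  -1   2   2   2   0   2   0   1   0   3   5   2  -2  -2  -2  -1  -2  -2  -2  -2  -2  -1  -2  -2  -2  -1]
 [-14 -16  -2  -2  -2   0   2   4   5   7   4   6   4   3   2   3   3   0  -2  -2  -2  -2  -1  -1  -2   0  -2  -2  -2  -2  -2  -2]
 [-12 -14  -4  -2  -1   0   3   6   7   6   6   5   6   5   4   4   4   0  -2  -2  -2  -2  -2  -2  -2  -1  -1  -1  -2   0  -2  -2]]
```

View pics/h1.png

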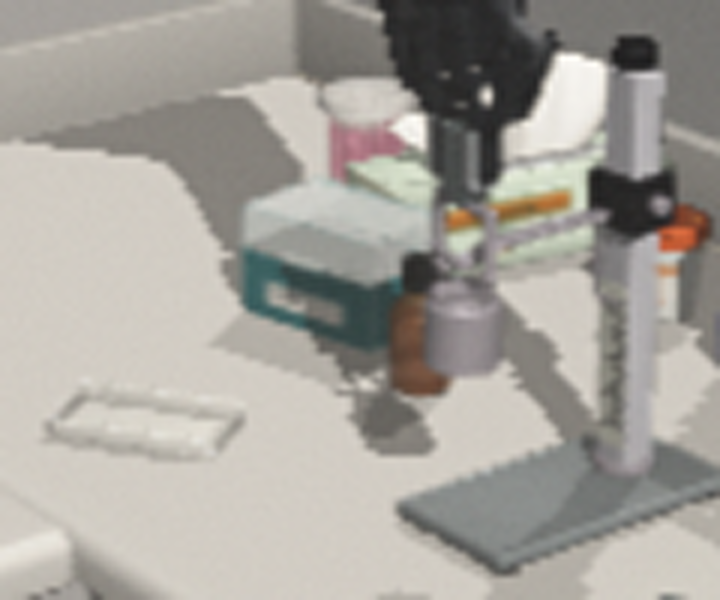

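The weight's window straddles the hook: uprights are at columns 298 and 306, and the V shows between them near (301,168). I'll lower to just above contact, then ease in.

Emit:
play_rows([
  [0,0,0.4,0,10],
  [0,0,1,0,10],
  [0,0,1.6,0,10],
  [0,0,2,0,10],
  [0,0,2.2,0,10],
  [0,0,2.35,0,10],
  [0,0,2.5,0,10],
  [0,0,2.65,0,10],
  [0,0,2.8,0,10],
  [0,0,2.95,0,10],
  [0,0,3.1,0,10],
  [0,0,3.25,0,10],
  [0,0,3.4,0,10],
  [0,0,3.5,0,10],
  [0,0,3.5,0,10],
  [0,0,3.5,0,10],
])

```text
time_s: 10.2
tool_pos: [0.5027, 0.0476, 0.2164]
ee_rot: [180.0, 0.0, 180.0]
ft_force: [-0.2, 0.6, -2.2]
opening: 0.0252
finger_force: 59.7
```

```bash
cat > st.py <<'E'
from h import *
F=[];
for _ in range(6):
    st=status.get_state();F.append(np.r_[st['ft_force'],st['ft_torque']]);s=grab('scene')
print(np.mean(F,0).round(2),st['tool_pos'].round(4),st['time_s'])
E
python3 st.py
```

```text
[ 0.19 -0.07 -2.68  0.03  0.03  0.03] [0.5027 0.0476 0.2164] 10.45
```

Emit:
play_rows([
  [0,0,0.1,0,10],
  [0,0,0.25,0,10],
  [0,0,0.4,0,10],
  [0,0,0.55,0,10],
  [0,0,0.7,0,10],
  [0,0,0.85,0,10],
  [0,0,1,0,10],
  [0,0,1.15,0,10],
  [0,0,1.3,0,10],
  [0,0,1.45,0,10],
  [0,0,1.6,0,10],
  [0,0,1.7,0,10],
  [0,0,1.75,0,10],
  [0,0,1.75,0,10],
  [0,0,1.75,0,10],
])

```text
time_s: 12.38
tool_pos: [0.5027, 0.0476, 0.1989]
ee_rot: [180.0, 0.0, 180.0]
ft_force: [-0.6, -0.7, -0.7]
opening: 0.0252
finger_force: 59.9
```

```bash
python3 st.py; python3 st.py
```

```text
[-0.24 -0.04 -1.24  0.02 -0.   -0.01] [0.5027 0.0476 0.1988] 12.625
[-0.01 -0.12 -0.9   0.04 -0.07  0.  ] [0.5027 0.0476 0.1988] 12.925
```

Emit:
play_rows([
  [0,0,0.1,0,10],
  [0,0,0.25,0,10],
  [0,0,0.4,0,10],
  [0,0,0.52,0,10],
  [0,0,0.6,0,10],
  [0,0,0.6,0,10],
  [0,0,0.6,0,10],
])

```text
time_s: 13.85
tool_pos: [0.5027, 0.0476, 0.1929]
ee_rot: [180.0, 0.0, 180.0]
ft_force: [0.9, 0.0, 0.5]
opening: 0.0258
finger_force: 60.0
```

```bash
sed -i 's/range(6)/range(24)/' st.py; python3 st.py
```

```text
[ 0.26  0.15 -0.61  0.05 -0.12  0.  ] [0.5027 0.0476 0.1928] 15.0
```

Emit:
play_rows([
  [0,0,0.1,0,10],
  [0,0,0.2,0,10],
  [0,0,0.3,0,10],
  [0,0,0.4,0,10],
  [0,0,0.4,0,10],
  [0,0,0.4,0,10],
])

```text
time_s: 15.8
tool_pos: [0.5027, 0.0476, 0.1888]
ee_rot: [180.0, 0.0, 180.0]
ft_force: [0.4, 0.2, -0.6]
opening: 0.0255
finger_force: 60.1
```

```bash
python3 st.py
```

```text
[ 0.36  0.38  0.08  0.08 -0.17 -0.  ] [0.5027 0.0476 0.1888] 16.95
```

Emit:
play_rows([
  [0,0,0,0,32],
  [0,0,0,0,36],
  [0,0,0,0,42],
  [0,0,0,0,50],
  [0,0,0,0,60],
  [0,0,0,0,70],
  [0,0,0,0,80],
  [0,0,0,0,80],
  [0,0,0,0,80],
  [0,0,0,0,80],
  [0,0,0,0,80],
  [0,0,0,0,80],
  [0,0,0,0,80],
  [0,0,0,0,80],
  [0,0,0,0,80],
  [0,0,0,0,80],
  [0,0,0,0,80],
  [0,0,0,0,80],
])

```text
time_s: 19.25
tool_pos: [0.5027, 0.0475, 0.1888]
ee_rot: [-180.0, 0.0, 180.0]
ft_force: [0.2, -0.6, 0.5]
opening: 0.0681
finger_force: 0.0
```

```bash
cp cal_scene.npz pre.npz
python3 - <<'E'
from h import *
import time
f=[]
for k in range(12): f.append(eyes.grab_frame('scene')['img'].astype(float)[145:195,285:320])
f.append(grab('scene')['img'].astype(float)[145:195,285:320])
print('motion between frames',[np.abs(f[i]-f[0]).mean().round(2) for i in range(1,13)])
p=np.load('pre.npz')['img'].astype(float)
a=f[0][15:].mean(2).astype(np.float32);b=p[160:195,285:320].mean(2).astype(np.float32)
print('shift vs held',cv2.phaseCorrelate(a,b)); st=status.get_state();print(st['ft_force'],st['time_s'])
E
```

```text
motion between frames [np.float64(1.24), np.float64(1.23), np.float64(1.22), np.float64(1.24), np.float64(1.21), np.float64(1.23), np.float64(1.26), np.float64(1.24), np.float64(1.23), np.float64(1.23), np.float64(1.23), np.float64(1.25)]
shift vs held ((0.10659214934511851, -0.6238038129581831), 0.48555181754959953)
[-0.26671701 -0.02689852 -0.08569655] 19.9
```

It hangs still: the frame-to-frame differences are camera noise only. I'll wait a little longer, regrip and ease it up.

Emit:
play_rows([
  [0,0,0,0,80],
  [0,0,0,0,80],
  [0,0,0,0,80],
  [0,0,0,0,80],
  [0,0,0,0,60],
  [0,0,0,0,48],
  [0,0,0,0,42],
  [0,0,0,0,38],
  [0,0,0,0,35],
  [0,0,0,0,32],
  [0,0,0,0,29],
  [0,0,0,0,26],
  [0,0,0,0,20],
  [0,0,0,0,10],
  [0,0,0,0,10],
  [0,0,0,0,10],
])

```text
time_s: 21.9
tool_pos: [0.5026, 0.0476, 0.1888]
ee_rot: [180.0, 0.0, 180.0]
ft_force: [-0.1, 0.0, -0.4]
opening: 0.025
finger_force: 58.8
```

Emit:
play_rows([
  [0,0,-0.1,0,10],
  [0,0,-0.25,0,10],
  [0,0,-0.45,0,10],
  [0,0,-0.65,0,10],
  [0,0,-0.85,0,10],
  [0,0,-1.05,0,10],
  [0,0,-1.25,0,10],
  [0,0,-1.45,0,10],
  [0,0,-1.65,0,10],
  [0,0,-1.85,0,10],
  [0,0,-2.05,0,10],
  [0,0,-2.25,0,10],
  [0,0,-2.45,0,10],
  [0,0,-2.65,0,10],
  [0,0,-2.8,0,10],
  [0,0,-2.95,0,10],
  [0,0,-3.1,0,10],
  [0,0,-3.25,0,10],
  [0,0,-3.4,0,10],
  [0,0,-3.55,0,10],
])

```text
time_s: 24.4
tool_pos: [0.5024, 0.0475, 0.2242]
ee_rot: [-180.0, -0.0, 180.0]
ft_force: [0.1, -0.3, -4.4]
opening: 0.0254
finger_force: 59.1
```

Emit:
play_rows([
  [0,0,-0.15,0,10],
  [0,0,-0.3,0,10],
  [0,0,-0.6,0,10],
  [0,0,-1.1,0,10],
  [0,0,-1.7,0,10],
  [0,0,-2.3,0,10],
  [0,0,-2.6,0,10],
  [0,0,-2.7,0,10],
  [0,0,-2.7,0,10],
])

```text
time_s: 25.52
tool_pos: [0.5026, 0.0475, 0.2512]
ee_rot: [180.0, -0.0, 180.0]
ft_force: [-0.4, -0.3, -5.0]
opening: 0.0255
finger_force: 59.1
```

Run:
```python
from h import *
s=grab('scene');I=s['img'].astype(float);p=(I[...,0]+I[...,2])/2-I[...,1]
np.set_printoptions(linewidth=200)
print(p[158:172,290:322].round().astype(int));print(status.get_state()['ft_force'])
```

```text
[[ -8 -11 -11 -12 -12 -12 -12  -4   1   1   0  -1  -2  -2  -2  -4 -12 -18 -20 -16 -13 -13  -9  -6  -4   1   2   4   4  -2 -14 -13]
 [ -6  -6  -8  -9 -11 -11 -10  -2   2  -4 -10  -2   1   2   2   2  -2  -2  -5  -4  -4  -7  -6  -6  -2   3   2   0  -4 -10 -16 -11]
 [ -4  -4  -4  -4  -6  -6  -8  -2   4  -3  -8  -4   2   3   4   5   5   7  -2  -2  -4  -6  -9 -12 -11 -12 -12 -13 -12 -10  -5  -2]
 [ -4  -4  -4  -4  -4  -5  -5   0   6   4   3   4   4   2  -2   1   6   4  -8 -12 -15 -14 -16 -14 -11 -10  -6  -3   0   4   4   4]
 [ -4  -4  -4  -4  -5  -5  -2   0   4   4   4   0  -4 -11 -14  -8   4   0 -12 -14 -15 -12  -9  -4  -1   3   5   4   6   4   4   0]
 [ -4  -4  -4  -4  -4  -4  -3   1   2  -4 -14 -15 -16 -16 -16 -10   4   0 -10  -8  -5   0   2   4   6   6   6   3   1  -4  -9 -12]
 [ -4  -5  -4  -6  -4  -4  -3   1   2  -8 -16 -15 -14 -14 -14 -10   4   4   3   5   4   6   6   4   1  -2  -7 -10 -12 -13 -14 -14]
 [ -5  -5  -5  -5  -6  -4   0   4   3  -7 -14 -14 -13 -12 -10  -2   5   8   4   6   2   0  -5  -9 -13 -14 -14 -15 -14 -12 -15 -14]
 [ -2  -3  -4  -6  -4  -4  -2   2   4  -3 -10 -14 -10  -6   0   4   6   6   2  -3  -9 -12 -15 -14 -13 -12 -14 -14 -14 -12 -12 -13]
 [ -1  -2  -2  -2  -2  -3  -2   2   3   5  -1  -1   2   4   3   4   6   1  -8 -12 -12 -13 -14 -12 -12 -12 -12 -10  -8  -6  -4  -2]
 [ -2  -2   0   0  -1   0  -1   2   4   4   4   6   5   6   2  -2   5   0 -10 -12 -12 -12 -10  -6  -5  -4  -4  -2  -2  -1  -1  -2]
 [ -3  -2   0  -1  -1   1   0   2   4   5   2   2   4   0  -8  -7   4   4  -5  -4  -4  -2  -2  -2  -2  -2  -2  -4  -1  -2   0  -2]
 [ -4  -3   0   1   0   0   0   0   2   1  -6  -8  -6  -5  -5  -2   4   2  -2  -2  -2  -2  -2  -2  -2  -2  -2  -2  -2  -2  -2  -1]
 [-13 -12  -4  -1  -1  -1   0   0   0   4   0   0   0   0   2   3   5   2  -1   0   0  -2   0  -1  -1  -1  -2  -2  -3  -2   0  -1]]
[ 0.48875213  0.46998049 -4.53993601]
```

Emit:
play_rows([
  [0.3,0,0,0,10],
  [1,0,0,0,10],
  [2,0,0,0,10],
  [3.4,0,0,0,10],
  [4.8,0,0,0,10],
  [6.2,0,0,0,10],
  [7.2,0,0,0,10],
  [7.8,0,0,0,10],
  [8,0,0,0,10],
  [8,0,0,0,10],
])

```text
time_s: 26.82
tool_pos: [0.4228, 0.0477, 0.2514]
ee_rot: [180.0, 0.0, 180.0]
ft_force: [0.1, 0.2, -5.3]
opening: 0.0255
finger_force: 59.2
```

Run:
```python
from h import *
t=grab('top');g=cv2.cvtColor(t['img'],cv2.COLOR_RGB2GRAY)
np.set_printoptions(linewidth=250)
print('cols 216..266, rows 152..198');
for r in range(156,196): print(r,' '.join('%3d'%v for v in g[r,214:268]))
for c in ((.388,.318),(.4438,.3637),(.498,.26),(.4405,.2196)): print(proj(t,[*c,.013]).round(1))
```

```text
cols 216..266, rows 152..198
156  74  70  67  63  57  47  38  36  37  35  34  37  78 154 218 228 229 229 229 230 230 229 229 230 230 229 230 229 228 223 221 215 187 164 155 156 155 156 157 163 188 221 229 229 230 231 230 230 230 231 230 230 230 228
157  74  71  66  64  59  46  39  35  36  35  36  39  83 163 219 229 229 229 230 229 229 230 229 229 230 230 229 229 229 228 230 227 219 189 165 156 156 154 157 169 203 225 230 230 230 230 230 230 231 231 230 230 230 223
158  74  72  69  64  58  47  38  32  37  35  34  44  97 177 221 228 229 229 229 230 229 230 229 229 229 230 229 229 230 229 230 230 228 217 187 164 156 156 156 161 183 210 222 228 229 230 230 231 230 230 230 231 229 224
159  74  71  68  65  59  44  39  34  37  35  32  41 100 182 223 228 229 229 229 230 230 230 230 230 230 229 229 230 229 230 229 230 229 228 216 179 160 161 167 163 164 175 190 215 228 230 231 230 230 230 230 230 230 228
160  74  74  70  66  58  46  35  30  36  33  32  45 100 183 222 228 229 229 230 230 229 230 229 230 230 230 230 229 230 229 230 230 229 228 222 196 177 173 191 185 179 178 169 183 215 227 230
[... 7084 characters left out ...]
  70  69  68  67  66 110 186 222 228 228 228 229 228 228 229 228 228 228 229 229 230 228 229 229 229 229 229 229 229 229 229 229 229 229 229 229 229 229 229 229 229 230 229 229 229 229 229 230 229 229 230
194  78  77  74  72  69  68  65  65 110 184 221 228 229 228 228 229 228 228 228 229 229 229 229 228 229 229 229 229 228 229 229 229 229 229 229 229 229 229 229 229 229 229 229 229 229 229 229 229 230 229 229 229 230 229
195  77  75  74  72  72  68  66  66 109 185 223 228 228 228 228 228 229 228 229 228 229 229 229 229 229 228 228 230 229 229 228 229 229 229 229 228 229 230 229 228 229 229 229 229 229 229 229 229 229 229 229 229 229 229
[226.7 183.2]
[223.9 166.9]
[254.6 166.2]
[256.4 182.3]
```

Run:
```python
from h import *
g=cv2.cvtColor(cv2.imread('pics/top0.png'),cv2.COLOR_BGR2GRAY)
for r in range(163,188): print(r,' '.join('%3d'%v for v in g[r,217:244]))
```

```text
163 234 234 234 233 234 234 233 234 234 234 233 234 233 233 233 233 234 234 233 232 228 227 230 227 207 130  63
164 233 234 234 234 233 234 233 233 233 233 231 228 232 231 227 224 225 225 225 221 197 198 217 198 156  92  53
165 234 234 234 234 233 231 226 225 225 224 220 205 220 222 204 197 199 204 206 200 186 188 202 184 124  66  48
166 234 233 233 234 231 220 197 196 206 204 195 185 197 206 205 209 213 223 223 220 217 206 200 166 100  56  43
167 233 234 234 233 229 204 184 209 227 222 210 201 199 202 206 207 209 212 211 213 216 205 184 131  73  46  35
168 234 234 234 233 229 211 193 219 220 212 208 207 202 199 200 202 204 205 206 211 215 202 165 101  54  42  28
169 233 234 233 233 226 193 186 215 211 206 209 207 211 210 209 212 216 218 218 222 228 211 151  84  47  30  25
170 234 233 233 233 224 185 181 216 217 218 224 222 227 227 223 229 233 235 235 235 236 219 143  72  39  26  19
171 234 234 233 233 226 196 187 221 228 230 233 233 234 234 233 236 238 239 240 239 233 197 118  55  32  23  22
172 234 233 234 234 231 220 198 224 232 234 235 236 236 236 237 237 238 238 239 237 224 157 
[... 999 characters left out ...]
  30  18  19  19  22  23  28
182 233 233 233 233 233 233 232 221 203 206 204 202 197 198 198 195 180 125  69  40  23  18  22  23  22  26  37
183 233 234 233 233 233 233 233 228 210 204 203 202 203 202 202 195 159  96  53  29  20  18  21  23  19  30  42
184 233 233 233 233 233 233 233 230 219 213 213 214 213 213 213 198 138  72  40  26  19  23  19  22  25  34  44
185 233 233 233 233 233 232 233 233 230 229 230 229 229 229 227 209 126  57  32  20  23  21  21  16  23  39  47
186 233 233 233 233 233 233 233 233 233 234 233 233 233 233 228 189 108  49  27  17  19  19  20  18  27  41  45
187 233 233 233 233 234 233 233 233 234 233 234 234 234 232 218 150  77  43  23  18  20  21  18  26  33  44  46
```

Run:
```python
from h import *
t,s=load('top'),load('scene')
c=atz(t,237.5,172.8,.013);print('dish',c, 'scene proj',proj(s,c),'scene est px',proj(s,[.4426,.2904,.013]))
u=[atz(t,*p,.013)[:2] for p in((222.8,172.5),(252.3,172.5),(237.5,165.8),(237.5,179.8))];print(u,np.linalg.norm(u[0]-u[1]),np.linalg.norm(u[2]-u[3]))
a=atz(t,228,166.6,.013)-atz(t,247,164.8,.013);print(np.degrees(np.arctan2(a[1],a[0])))
# bias check: base/other known: held weight tab in scene+FK
print(status.get_state()['tool_pos'], proj(t,[.4228,.0477,.24]))
```

```text
dish [0.44447257 0.30406346 0.013     ] scene proj [246.93274097 192.7974315 ] scene est px [248.52452752 194.08119572]
[array([0.42111941, 0.35487265]), array([0.47026645, 0.25415699]), array([0.47085186, 0.31954063]), array([0.41845686, 0.28879288])] 0.11206728163021054 0.060750809384639844
122.27963793850626
[0.42290426 0.04766721 0.25130013] [290.57780138 175.19371272]
```

Emit:
play_rows([
  [0,0.8,0,0,10],
  [-0.2,2.6,0,0,10],
  [-0.5,5.4,0,0,10],
  [-0.8,8.8,0,0,10],
  [-1.1,12.4,0,0,10],
  [-1.4,16,0,0,10],
  [-1.7,19.4,0.8,0,10],
  [-1.9,22.2,2.2,0,10],
  [-2.1,24,4,0,10],
  [-2.1,24.8,5.5,0,10],
  [-2.1,25,6.3,0,10],
  [-2.1,25,6.5,0,10],
  [-2.1,25,6.5,0,10],
  [-2.1,25,6.5,0,10],
])

```text
time_s: 28.62
tool_pos: [0.444, 0.2974, 0.1871]
ee_rot: [179.9, 0.0, 180.0]
ft_force: [0.1, -0.2, -4.6]
opening: 0.0254
finger_force: 59.6
```

Run:
```python
from h import *
st=status.get_state();p=st['tool_pos'];print(p)
for n in('scene','top'):
    d=grab(n);g=cv2.cvtColor(d['img'],cv2.COLOR_RGB2GRAY)
    zb=p[2]-.1358
    c=proj(d,[p[0],p[1],zb+.023]).round(1);print(n,'body',c,'bottom',proj(d,[p[0],p[1],zb]).round(1),'top',proj(d,[p[0],p[1],zb+.046]).round(1))
    x,y=c.astype(int);print('cols from',x-22)
    for r in range(y-14,y+15): print(r,' '.join('%3d'%v for v in g[r,x-22:x+22]))
```

```text
[0.44401657 0.29737699 0.18705138]
scene body [247.2 178.5] bottom [247.4 184.2] top [246.9 172.9]
cols from 225
164 200 173 134 125 125 128 128 128 128 128 126 126 127 131 126 128 131 149 154 148 174 200 201 201 180 141 144 172 200 201 201 201 201 201 200 201 200 200 200 194 185 184 182 175
165 202 201 174 135 125 128 126 127 128 129 128 128 127 127 127 130 159 181 160 144 170 199 203 200 181 141 146 175 201 203 200 202 201 202 201 202 200 202 201 198 181 168 154 153
166 202 204 198 172 128 126 127 126 129 127 128 129 126 126 127 127 132 151 157 143 170 201 201 201 179 139 150 176 202 203 201 201 200 200 202 201 201 203 204 191 156 123 120 140
167 201 202 200 176 133 127 128 128 129 128 128 127 128 128 128 127 129 161 178 151 174 198 202 202 184 149 152 177 199 201 202 202 199 200 203 202 199 199 200 177 115  85  89 105
168 200 201 202 198 172 135 126 126 127 128 129 126 128 129 126 127 131 159 176 161 170 179 200 202 184 147 150 177 201 202 201 201 202 203 201 202 182 142 138 129 106  84  80  83
169 199 201 201 201 200 174 135 124 126 127 129 125 127 128 129 128 126 130 146 166 178
[... 8828 characters left out ...]
 224 224 224 220 193 175 199 207 221 225 226 228 229 229 229 230 231 232 233 233 234 234 234 235 235 234 234 235 235 234 229 228 231 223 199 216 225 225 226 226
177 224 224 224 224 224 224 224 222 207 181 199 205 218 225 225 227 227 228 229 231 232 233 234 233 230 231 227 226 225 225 224 224 225 221 201 199 216 204 195 213 221 224 225 226
178 224 224 224 223 224 224 225 224 213 183 195 202 216 224 225 225 220 219 223 224 225 225 223 216 200 208 192 184 188 191 197 198 196 193 187 192 204 209 216 214 215 222 226 225
179 224 224 224 224 224 224 225 224 213 184 191 193 205 214 217 211 188 182 184 187 190 193 186 175 163 168 167 175 186 200 213 217 208 206 200 198 201 203 208 212 220 224 225 226
```

```bash
cat > sil.py <<'E'
from h import *
def hull(d,c,zb,f=8):
    a=np.linspace(0,2*np.pi,60);P=[proj(d,[c[0]+.023*np.cos(q),c[1]+.023*np.sin(q),zb+h]) for q in a for h in(0,.046)]
    return cv2.convexHull(np.array(P,np.float32))[:,0]
def ext(H,r):
    xs=[]
    for i in range(len(H)):
        a,b=H[i],H[(i+1)%len(H)]
        if (a[1]-r)*(b[1]-r)<0: xs.append(a[0]+(r-a[1])*(b[0]-a[0])/(b[1]-a[1]))
    return np.round(sorted(xs),1)
E
python3 - <<'E'
from sil import *
p=np.array([.444,.2974]);zb=.1871-.1358
s,t=load('scene'),load('top')
H=hull(t,p,zb);print('top',H.min(0),H.max(0),[(r,ext(H,r)) for r in(168,169,170,171,172)])
H=hull(s,p,zb);print('scene',H.min(0),H.max(0),[(r,ext(H,r)) for r in(176,178,180,182,184,185)])
for d in(s,t):print(proj(d,[.454,.2974,zb])-proj(d,[.444,.2974,zb]),proj(d,[.444,.3074,zb])-proj(d,[.444,.2974,zb]))
E
```

```text
top [228.9473  157.15053] [243.51122 174.12639] [(168, array([230.4, 243.5], dtype=float32)), (169, array([230.8, 243.5], dtype=float32)), (170, array([231.2, 243.2], dtype=float32)), (171, array([231.5, 242.7], dtype=float32)), (172, array([232.1, 241.9], dtype=float32))]
scene [240.69356 170.57309] [253.5283  186.58977] [(176, array([240.8, 253.2], dtype=float32)), (178, array([240.9, 253.3], dtype=float32)), (180, array([241. , 253.4], dtype=float32)), (182, array([241.1, 253.5], dtype=float32)), (184, array([241.2, 253.5], dtype=float32)), (185, array([241.5, 253. ], dtype=float32))]
[ 2.21619631 -0.64668636] [-1.47299065 -0.81855768]
[ 1.35949572 -2.10422692] [-2.31942804 -1.02841557]
```

Emit:
play_rows([
  [0.1,0.1,0.5,0,10],
  [0.2,0.15,1.3,0,10],
  [0.24,0.2,2.2,0,10],
  [0.24,0.2,2.9,0,10],
  [0.24,0.2,3.2,0,10],
  [0.24,0.2,3.3,0,10],
  [0.24,0.2,3.3,0,10],
  [0.24,0.2,3.3,0,10],
])

```text
time_s: 29.72
tool_pos: [0.4414, 0.2997, 0.1536]
ee_rot: [180.0, 0.0, 180.0]
ft_force: [0.0, 0.2, -5.4]
opening: 0.0255
finger_force: 59.6
```

Run:
```python
from sil import *
st=status.get_state();p=st['tool_pos'];print(p)
zb=p[2]-.1358
for n in('scene','top'):
    d=grab(n);g=cv2.cvtColor(d['img'],cv2.COLOR_RGB2GRAY)
    H=hull(d,p[:2],zb);print(n,H.min(0),H.max(0))
    c=proj(d,[p[0],p[1],.01]).astype(int);x,y=c;rows=range(y-9,y+13)
    print([(r,ext(H,r).tolist()) for r in rows]);print('cols from',x-19)
    for r in rows: print(r,' '.join('%3d'%v for v in g[r,x-19:x+19]))
```

```text
[0.44144224 0.29967932 0.15356174]
scene [240.1928 178.7435] [252.93735 194.73482]
[(185, [240.39999389648438, 252.6999969482422]), (186, [240.39999389648438, 252.6999969482422]), (187, [240.5, 252.6999969482422]), (188, [240.5, 252.8000030517578]), (189, [240.60000610351562, 252.8000030517578]), (190, [240.60000610351562, 252.89999389648438]), (191, [240.6999969482422, 252.89999389648438]), (192, [240.6999969482422, 252.89999389648438]), (193, [240.89999389648438, 252.5]), (194, [242.1999969482422, 250.8000030517578]), (195, []), (196, []), (197, []), (198, []), (199, []), (200, []), (201, []), (202, []), (203, []), (204, []), (205, []), (206, [])]
cols from 227
185 202 201 203 202 201 201 202 202 202 202 202 203 201 179 123  98 117 134 151 166 172 167 155 144 135 125 144 189 202 202 203 202 203 202 202 202 203 203
186 200 201 202 202 201 203 203 202 202 202 201 203 204 201 164 101 110 125 134 144 150 147 146 142 135 122 143 184 203 204 203 202 203 202 201 204 202 203
187 202 203 200 203 202 203 204 201 202 202 202 203 204 182 126  97 111 125 133 140 146 144 140 141 134 124 142 186 
[... 6470 characters left out ...]
 188 190 189 190 190 190 192 196 198 200 199 199 199 200 204 217 223 225 224
183 223 223 224 224 224 217 198 190 189 188 189 189 188 188 189 187 189 190 190 190 190 190 190 190 194 202 213 219 219 219 220 220 220 221 223 225 226 225
184 222 222 224 224 223 221 205 200 199 200 198 200 198 192 191 191 191 191 191 190 191 190 191 190 197 214 222 224 224 224 224 224 224 225 225 225 226 225
185 223 222 222 224 223 223 220 220 219 219 219 219 214 197 191 190 191 190 191 190 190 191 191 192 199 218 222 224 224 224 224 225 224 225 225 225 225 225
186 222 223 224 224 224 223 224 223 224 224 223 224 220 200 191 191 189 190 190 191 190 192 189 193 203 218 223 224 224 224 224 224 224 225 225 225 225 225
```

Emit:
play_rows([
  [0,-0.15,0,0,10],
  [0,-0.3,0.1,0,10],
  [0,-0.3,0.3,0,10],
  [0,-0.3,0.5,0,10],
  [0,-0.3,0.7,0,10],
  [0,-0.3,0.9,0,10],
  [0,-0.3,1.05,0,10],
  [0,-0.3,1.2,0,10],
  [0,-0.3,1.3,0,10],
  [0,-0.3,1.35,0,10],
  [0,-0.3,1.35,0,10],
])

```text
time_s: 31.2
tool_pos: [0.4413, 0.2966, 0.1398]
ee_rot: [180.0, -0.0, 180.0]
ft_force: [-1.3, 0.7, -4.8]
opening: 0.025
finger_force: 59.7
```

```bash
sed -i 's/range(24)/range(10)/' st.py; python3 st.py
```

```text
[-0.19  0.16 -4.65  0.    0.02 -0.01] [0.4413 0.2966 0.1398] 31.65
```

Emit:
play_rows([
  [0,0,0.03,0,10],
  [0,0,0.06,0,10],
  [0,0,0.09,0,10],
  [0,0,0.12,0,10],
  [0,0,0.15,0,10],
  [0,0,0.18,0,10],
  [0,0,0.18,0,10],
])

```text
time_s: 32.58
tool_pos: [0.4413, 0.2966, 0.138]
ee_rot: [-180.0, -0.0, 180.0]
ft_force: [0.9, 0.0, -4.2]
opening: 0.025
finger_force: 59.6
```

```bash
python3 st.py
```

```text
[ 0.28 -0.04 -4.6   0.01  0.   -0.01] [0.4413 0.2966 0.138 ] 33.025
```

Emit:
play_rows([
  [0,0,0.03,0,10],
  [0,0,0.06,0,10],
  [0,0,0.09,0,10],
  [0,0,0.09,0,10],
])

```text
time_s: 33.58
tool_pos: [0.4417, 0.2968, 0.1377]
ee_rot: [180.0, 0.1, -180.0]
ft_force: [-0.3, -0.2, 4.2]
opening: 0.0254
finger_force: 60.5
```

```bash
python3 st.py
```

```text
[ 0.43 -1.17  5.39 -0.67  0.15  0.01] [0.4417 0.2968 0.1377] 34.025
```

Contact came at a bottom height of 2 mm, which is exactly the dish floor. I'll relieve the pressing force, then let go.

Emit:
play_rows([
  [0,0,-0.03,0,10],
  [0,0,-0.05,0,10],
  [0,0,-0.05,0,31],
  [0,0,-0.05,0,33],
  [0,0,-0.05,0,36],
  [0,0,-0.05,0,40],
  [0,0,-0.05,0,48],
  [0,0,-0.05,0,60],
  [0,0,-0.05,0,75],
  [0,0,-0.05,0,85],
  [0,0,-0.05,0,85],
  [0,0,-0.05,0,85],
])

```text
time_s: 35.58
tool_pos: [0.4413, 0.2965, 0.1376]
ee_rot: [-180.0, -0.0, 180.0]
ft_force: [-0.2, -0.3, -0.4]
opening: 0.0727
finger_force: 0.0
```

Emit:
play_rows([
  [0,0,-0.5,0,85],
  [0,0,-1.5,0,85],
  [0,0,-3,0,85],
  [0,0,-5,0,85],
  [0,0,-7.5,0,85],
  [0,0,-10,0,85],
  [0,0,-12,0,85],
  [0,-3,-13,0,85],
  [0,-7,-13,0,85],
  [0,-11,-13,0,85],
  [0,-14,-13,0,85],
  [0,-15,-13,0,85],
  [0,-15,-13,0,85],
  [0,-15,-13,0,85],
])

```text
time_s: 37.33
tool_pos: [0.4414, 0.147, 0.2678]
ee_rot: [180.0, 0.0, 180.0]
ft_force: [-0.0, 0.8, -0.5]
opening: 0.0725
finger_force: 0.0
```

Run:
```python
from sil import *
for n in('scene','top'):
    d=grab(n);g=cv2.cvtColor(d['img'],cv2.COLOR_RGB2GRAY)
    H=hull(d,[.4415,.2967],.002);print(n,H.min(0),H.max(0),'tab',proj(d,[.4415,.2967,.125]).round(1))
    x,y=proj(d,[.4415,.2967,.05]).astype(int);print('cols from',x-19)
    for r in range(y-(14 if n=='scene' else 16),y+20): print(r,' '.join('%3d'%v for v in g[r,x-19:x+21]))
```

```text
scene [240.83217 182.78824] [253.53691 198.78734] tab [246.1 166.1]
cols from 227
170 201 202 203 203 201 202 202 203 202 204 203 203 204 204 205 194 149  84  77  83  97 103 102 106 118 130 131 129 128 131 163 200 203 201 181 137 127 125 108  87
171 203 203 203 202 203 202 204 203 202 202 203 203 203 202 205 192 144  83  77  87  97 103 103 110 120 129 130 130 130 129 132 141 139 143 164 176 132 125 106  87
172 202 202 202 202 202 204 203 202 203 203 203 203 202 204 202 191 148  88  86  95  91  97 107 117 130 127 133 135 130 130 131 129 127 129 160 182 140 123 106  89
173 203 203 202 203 202 203 203 201 203 203 203 201 204 202 202 193 160 122 141 170 119 113 133 150 145 126 157 172 133 129 129 129 128 129 134 164 176 134 107  84
174 202 202 204 203 203 201 203 204 202 203 202 203 202 203 203 203 180 128 147 181 136 118 112 142 157 131 139 140 128 129 129 129 131 131 128 135 162 174 113  86
175 203 204 203 201 203 203 202 203 202 203 203 202 203 203 203 204 183 144 171 203 180 140 126 131 144 161 197 180 137 128 128 131 129 129 128 133 162 175 119  85
176 203 202 201 203 201 204 202 20
[... 9841 characters left out ...]
 230 230 229 229 229 230 231 230 231 230 230
185 122 168 212 227 229 228 228 227 224 225 225 224 225 221 205 199 198 198 198 197 198 198 197 198 199 207 224 229 229 230 229 229 230 229 229 230 231 230 230 231
186  73 112 176 220 228 229 228 229 228 229 229 229 230 225 208 198 198 198 199 197 199 199 200 203 201 207 224 228 229 229 230 229 230 230 230 230 230 230 230 231
187  64  83 147 209 227 229 229 229 229 230 229 229 229 224 207 200 205 207 206 201 199 200 209 218 211 207 221 228 230 229 229 230 229 230 229 230 230 230 230 231
188  66  65 102 169 219 229 229 229 230 230 229 231 230 225 209 205 216 224 222 212 208 212 222 227 222 209 212 225 229 229 229 230 229 230 230 229 230 230 230 229
```

The images show the weight upright inside the dish rim. The dish hasn't moved, and the gripper is clear.

```bash
python3 -c "
from rig import job;print(job.finish_job())"
```

```text
the job is handed in; nothing more can be done
None
```

The larger weight hung still on the scale's hook for over a second, was lifted off gently, and now stands upright in the white weigh dish; I handed the job in with about 37 s on the clock.

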